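# Shut the sample box and hold the angle gauge on its crown at the marked angle

### The arm

A 6-joint arm with a two-finger parallel gripper is mounted at the origin on the work surface. World frame = base frame: x ahead of the robot, y to its left, z up, the work surface at z = 0. Lengths are in m, angles in rad, forces in N, time in s.
With the tool pointing down it reaches from about 0.375 to 0.9 m from the base axis. Payload 3.1 kg.
Tool frame: the origin (TCP) lies where the fingers leave the gripper's body, on its centre line; the fingertips stand manip.tip_reach ahead of it and the grasp point (between the pads) lies 54 mm ahead of it (manip.tip_reach is the distance from the TCP to the fingertips, in m); z points along the fingers, y is the direction in which the jaws open and shut (so a half turn about z gives the same grasp; the last joint's range is limited). The gripper opens to 85 mm and grips with 20 to 120 N. Pads are 22 mm wide; open, the fingers measure 114 mm over their backs; the gripper's body (76 mm by 85 mm) begins 54 mm behind the grasp point. The pads swing forward as they close: fully open they stand 13 mm farther back than shut.
Start: joints at [-0.178, 0.527, 1.433, -0, 1.181, -0.178], TCP at [0.625, 0, 0.304] pointing down, gripper open.
Joint ranges: [-3.08, 3.08], [-0.75, 2.2], [0.22, 2.44], [-1.43, 4.57], [0, 2.65], [-2.85, 2.85]. Speed limits (rad/s): [2.79, 2.79, 3.14, 3.14, 3.14, 3.14].

### API

Orientations are given as a unit quaternion [x, y, z, w].
In Python, from station import manip, cams, order gives the robot as it stands. The module is installed in compiled form; this text tells all that it offers.
- The arm moves only by the tool drive_tool, never from a script. Its arguments are lists of equal length, an entry for each row: "linear": the shift along the tool's x, y, z in mm, a list of three; "rot": the turn, a rotation vector about the tool's x, y, z in degrees, a list of three; "hand": the finger opening in mm, from 0 to 85.4. A call has 1 to 20 rows; each row shifts and turns the pose as measured when the row begins, along the tool's axes as they then stand; what a row does not reach is not made up. A row lasts 1/12 s, in which the tool goes at most 41.7 mm and 7.16 degrees, less where a joint would pass 70% of its speed; a pose out of reach is approached as far as the arm can. A call with a gripper value outside its range is refused whole. The fingers move at their own pace and stop on an object; "force" is the grip in N (left out, the last holds). Time passes only in rows, so rows that do not move let the fingers close. It gives the time, the measured TCP pose, the force and the opening at its end, in the units of the state.
- manip.sense(): the state, without advancing time (a new reading comes with each control period).
- cams.snapshot(name): name is "scene" or "side" or "wrist"; returns the picture (384x512x3 uint8, red, green, blue); there is no depth.
- cams.camera_model(name): a dict with "vfov" (degrees; the focal length in pixels is half the picture's height over the tangent of half this angle, whatever the lens; pixels are square), "cx", "cy" (the principal point, pixels), "k1" (the pictures are not rectified: a ray, as slopes to the right and down, at radius r is drawn at 1 + k1 r^2 times it, then the intrinsics apply), "rvec" (rotation vector, rad) and "tvec" (3), from world to camera coordinates, as OpenCV has them. Camera axes: x right, y down, z forward; pixel columns grow to the right and rows downward; lengths in m; the calibration is good to about 2 mm. A picture is of the moment at which its call begins: read the wrist's pose just before it. camera_model takes no time and is no camera call; for the wrist camera it gives the pose at the moment of the call.
- order.sign_off(): hands the job in, once; it reports no verdict.
Trained networks look in the newest picture that a camera, given by its name, has taken for a name from the list of things; names that differ only in an ending like _2 or _b are one class to them, and where a whole thing is asked for, a point or a joint stands for the part that bears it (a point fixed in the world has none). Each returns a list of dicts, best first, with "score" (0 to 1); they miss things now and then, are a little off and sometimes report something else, mostly with a low value. They report only what shows in the picture. A call takes as long as a camera call.
- cams.regions_of(label, camera): "pixels" (384x512 bool, what is visible of it) and "rect" ([left, top, right, bottom] in pixels, round what is visible of it).
- cams.spot_point(label, camera): "at" ([column, row] in pixels: a listed point, or the origin of a listed thing).
The state is a dict: "t": time; "q": joint angles; "qd": joint speeds; "tau": joint torques, N m; "tcp_pos": TCP position; "tool_rot": TCP orientation; "force": force on the tool from outside, world axes, zero at the start; "ft_torque": the same for the moment, N m; "finger_gap": opening from 0.0 (shut) to 1.0 (fully open).
Only numpy, scipy, OpenCV 4.12 (cv2) and the standard library are available. Lean on these libraries where they do the work, as an engineer would, in place of code of your own. Each camera call takes 0.05 s, during which the arm holds its last target. There are 200 camera calls.

### The job

In the detailing bay, swing the stiff lid of the blue sample box fully shut so that its tab drops behind the front rim; this turns the red crowned paint sample on the lid face up. Then pick up the yellow angle gauge, stand it upright on the top of the crown, pressing lightly so that the sprung crown gives by about half its travel, and rock it over sideways on the crown until its swinging black pointer settles over the red mark on the dial. Finish while still holding it there, still and lightly pressed with the pointer on the mark, and leave the bottles, tape, pad and battery where they are.

Things in the scene. Friction and masses are not known exactly. Their poses are not given: they have to be found in the camera images.
- box: fixed blue open box, 150 (x) by 170 (y) by 50 mm high, walls 5 mm. Origin at the centre of its underside; z up; its -x side is the front, with the rim that the tab drops behind; the lid's hinge runs along y on its +x top edge (75 mm from the centre, 50 mm up). It may stand on the left or on the right of the table.
- lid (a joint): angle of the box's grey lid, rad: 0 = fully shut, flat on the box; pi/2 = upright; stop at 2.2 (leaning away from the robot). Starts open at 1.5 to 2.1. Lid 6 mm thick, 148 mm from hinge to free edge, 166 mm wide, 0.28 kg. Stiff damped hinge: 2 to 4 N at the free edge swings it; it stays where left while upright, and sinks shut slowly by its own weight once below about 0.6 rad.
- lid_hinge (a point): centre of the lid's hinge line, at the top edge of the box's far (+x) wall; the underside of the lid passes through it. The hinge axis is the box's y axis.
- lid_edge (a point): point on the lid's outer face (uppermost when shut), mid-width, 136 mm from the hinge line, 12 mm in from the free edge, on a yellow strip: a good place to push. The outer face is bare from 97 to 148 mm from the hinge. On the lid's underside there is the steel tab, 60 mm wide, 16 mm long.
- crown_top (a point): middle of the red crown's crest, on the lid's outer face 65 mm from the hinge, 46 mm above that face. Axes as the box's when shut (z up). The crest is a round ridge, radius 14 mm, 52 mm long along x, its axis 14 mm below the crest. A lower shoulder (radius 12 mm, axis 25 mm to +y, 12 mm lower) makes it uneven; a flat foot on the crest touches it only if tilted 0.5 rad or more to +y.
- crown (a joint): how far the sprung crown is pressed into the lid, in m: 0 = free, 0.010 = bottomed. Spring 800 N/m with 0.8 N preload (5 mm takes about 4 N).
- gauge_grip (a point): centre of the gauge's black rubber top grip: 26 mm thick along the gauge's x, 50 mm along y, 44 mm high, 146 mm above the foot's underside. Gauge axes: x out of the dial's face (starts facing away from the robot), y across the dial, z up. The loose gauge stands on the table, 168 mm high, about 0.4 kg; round yellow case 104 mm in diameter, 36 mm thick, top 118 mm above the underside.
- gauge_foot (a point): centre of the flat underside of the gauge's foot (aluminium, 56 mm along x, 96 mm along y, 12 mm high). Axes as the gauge's.
- pointer (a joint): angle of the gauge's free-swinging, weighted black pointer in rad, about the gauge's x axis: 0 when the gauge is upright; it always hangs plumb, so when the gauge is tilted by +a about its own x axis it settles at -a. It swings for about a second after a movement.
- mark (a joint): angle of the red mark on the dial, rad, on the pointer's scale; preset between 0.20 and 0.38, behind the glass, it cannot be moved. The gauge has to be rocked by this much in the negative sense about its own x axis: its top leans towards its +y side and the +y end of its foot goes down.
- pointer_tip (a point): tip of the pointer, 44 mm below the dial's centre when the gauge is upright; dial centre 66 mm above the underside
- mark_tip (a point): outer part of the red mark, also 44 mm from the dial's centre; the mark is 7.5 mm wide
- tape_mid (a point): bystander: roll of blue tape lying flat, 90 mm across, 24 mm high; its centre
- spray_amber_mid (a point): bystander: amber spray bottle, 68 mm across, 195 mm high; point 70 mm up its axis
- spray_white_mid (a point): bystander: white spray bottle, same size; point 70 mm up its axis
- small_bottle_mid (a point): bystander: small amber bottle, 40 mm across, 85 mm high; its centre
- pad_mid (a point): bystander: orange polishing pad lying flat, 120 mm across, 34 mm high; its centre
- battery_mid (a point): bystander: black tool battery, 75 by 110 by 61 mm high; point 25 mm up

How it is judged:
By the outcome, as a careful person would: the job done as asked, in the order asked, and still so for the second after the job is handed in, while the arm keeps its last pose, push and grip.
It also fails if it takes over 66 s, if anything falls off the work surface, if the arm or the gripper's body presses on something with over 40 N, if the wrist force passes 120 N, or if a joint passes its speed limit or range.

## Working session

There is one attempt and no reset: what is moved stays moved. The work goes in short steps, Python scripts to look and compute and a tool call to move; the robot and the scene stay as the last step left them, time stands still between calls to the robot, and variables do not carry over. Pictures are saved under pics/ and viewed, about 8 in all and at most 12, crops included, and the job is handed in when it is done.

Besides the shell and the picture viewer there is one more tool, called after "Call:" in YAML: its name, and indented under it one key for each argument. drive_tool: Moves the arm, as the interface text tells. Its arguments: {"type":"object","properties":{"linear":{"type":"array","items":{"type":"array","items":{"type":"number"}}},"rot":{"type":"array","items":{"type":"array","items":{"type":"number"}}},"hand":{"type":"array","items":{"type":"number"}},"force":{"type":"number"}},"required":["linear","rot","hand"]}

```bash
mkdir -p pics; cat > h.py <<'E'
import numpy as np, cv2
from scipy.spatial.transform import Rotation as R
from scipy.optimize import least_squares
from station import manip, cams, order
def model(n):
    m=cams.camera_model(n); f=192/np.tan(np.radians(m['vfov'])/2)
    K=np.array([[f,0,m['cx']],[0,f,m['cy']],[0,0,1.]])
    return K,np.array([m['k1'],0,0,0,0.]),np.array(m['rvec'],float),np.array(m['tvec'],float)
def ray(M,uv):
    K,d,r,t=M; Rm=R.from_rotvec(r).as_matrix()
    p=cv2.undistortPoints(np.array([[uv]],float),K,d)[0,0]
    return -Rm.T@t, Rm.T@np.array([p[0],p[1],1.])
def proj(M,P):
    K,d,r,t=M
    return cv2.projectPoints(np.atleast_2d(np.array(P,float)),r,t,K,d)[0][:,0]
def onz(M,uv,z):
    o,v=ray(M,uv); return o+v*(z-o[2])/v[2]
def tri(obs):
    A=np.zeros((3,3));b=np.zeros(3);L=[]
    for M,uv in obs:
        o,v=ray(M,uv); v=v/np.linalg.norm(v); P=np.eye(3)-np.outer(v,v); A+=P;b+=P@o
    X=np.linalg.solve(A,b)
    return X,[np.round(proj(M,X)[0]-uv,1) for M,uv in obs]
def save(n,im): cv2.imwrite('pics/'+n+'.png',im[:,:,::-1])
E
python3 - <<'E'
from h import *
print(manip.tip_reach, {k:np.round(v,3) for k,v in manip.sense().items()})
Ms={}
D={}
for c in ['scene','side']:
    im=cams.snapshot(c); save(c+'0',im); Ms[c]=model(c)
    print(c,'cam at',np.round(ray(Ms[c],[256,192])[0],2))
    for l in ['lid_hinge','lid_edge','crown_top','gauge_grip','gauge_foot','mark_tip','pointer_tip','box','tape_mid','spray_amber_mid','spray_white_mid','small_bottle_mid','pad_mid','battery_mid']:
        r=cams.spot_point(l,c)
        if r: D[l,c]=np.array(r[0]['at']); print(l,np.round(r[0]['at'],1),round(r[0]['score'],2))
for l in {k[0] for k in D}:
    if (l,'scene') in D and (l,'side') in D:
        X,e=tri([(Ms[c],D[l,c]) for c in Ms]); print(l,np.round(X,3),*e)
a=cv2.imread('pics/scene0.png');b=cv2.imread('pics/side0.png')
cv2.imwrite('pics/both0.png',cv2.resize(np.vstack([a,b]),(400,600)))
E
```

```text
0.0726 {'t': np.float64(0.0), 'q': array([-0.179,  0.528,  1.434, -0.   ,  1.181, -0.179]), 'qd': array([-0.001,  0.001, -0.001, -0.   , -0.001,  0.   ]), 'tau': array([ 0.0000e+00, -4.4234e+01, -1.7802e+01, -0.0000e+00,  8.0000e-03,
        0.0000e+00]), 'tcp_pos': array([0.624, 0.   , 0.303]), 'tool_rot': array([ 0.707,  0.707, -0.001, -0.001]), 'force': array([-0.097,  0.813, -0.426]), 'ft_torque': array([0.041, 0.022, 0.008]), 'finger_gap': np.float64(1.002)}
scene cam at [1.11 0.58 0.74]
lid_hinge [287.6 238.5] 0.56
lid_edge [308.  237.4] 0.67
crown_top [264.7 239.3] 0.85
gauge_grip [233.9 152.9] 0.76
gauge_foot [234.5 189. ] 0.71
pointer_tip [187.4 149.9] 0.3
box [309.8 241.5] 0.67
tape_mid [222.9 237.5] 0.62
spray_amber_mid [332.6 310.3] 0.62
spray_white_mid [168.2 166.3] 0.69
small_bottle_mid [244.6 266.7] 0.6
battery_mid [187.2 151.6] 0.62
side cam at [-0.08 -0.78  0.95]
lid_hinge [224.6 191.3] 0.82
lid_edge [239.2 157.8] 0.69
crown_top [204.6 215.4] 0.72
gauge_grip [270.  228.5] 0.63
gauge_foot [269.3 263.1] 0.72
box [205.6 212.4] 0.91
tape_mid [279.5 206.8] 0.88
spray_amber_mid [206.7 146.6] 0.66
spray_white_mid [351.6 258.1] 0.97
small_bottle_mid [262.3 178.3] 0.63
pad_mid [168.5 172.3] 0.73
gauge_grip [ 0.503 -0.154  0.146] [0.8 0. ] [ 0.9 -0. ]
spray_amber_mid [0.678 0.375 0.082] [ 3.7 -0.6] [2.1 0.4]
gauge_foot [ 0.503 -0.153  0.009] [1.2 0. ] [ 1.3 -0.1]
lid_edge [0.641 0.207 0.141] [-16.5   1.6] [-11.1  -1.9]
crown_top [0.533 0.104 0.003] [22.2 -3.3] [19.5  1. ]
box [0.5   0.162 0.002] [ 0.1 -0. ] [0.1 0. ]
tape_mid [0.683 0.002 0.023] [-0.6 -0. ] [-0.5  0. ]
spray_white_mid [ 0.639 -0.33   0.071] [-0.5 -0.1] [-0.6  0.2]
lid_hinge [0.578 0.149 0.057] [ 1.3 -0.1] [1.  0.1]
small_bottle_mid [0.723 0.134 0.047] [-1.4  0. ] [-0.9  0. ]
```

View pics/scene0.png

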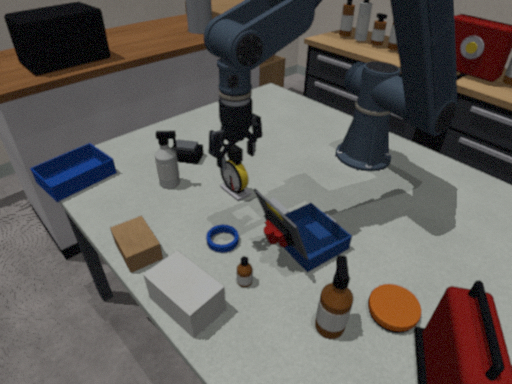

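View pics/side0.png

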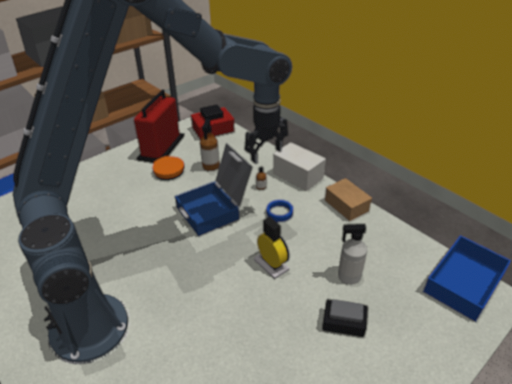

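The scene view shows the box on the left, at about (310,240), with its lid open and the red crown behind it. The gauge is at (235,175). The side view agrees, with the box at (207,212), the lid at (237,175) and the gauge at (270,245). I'll refine the box yaw, lid angle and gauge yaw from the masks.

```bash
cat > fit.py <<'E'
from h import *
def hull_pts(m): return None
E
python3 - <<'E'
from h import *
Ms={c:model(c) for c in ['scene','side']}
for c in Ms: cams.snapshot(c)
def get(l,c):
    r=cams.regions_of(l,c); return (r[0]['pixels'],r[0]['score']) if r else (None,0)
for l in ['box','lid_edge','lid','gauge_grip']:
    for c in Ms:
        m,s=get(l,c)
        if m is None: print(l,c,None); continue
        v,u=np.nonzero(m); np.save(f'm_{l}_{c}.npy',m); print(l,c,round(s,2),m.sum(),u.min(),u.max(),v.min(),v.max())
def rend(M,polys):
    im=np.zeros((384,512),np.uint8)
    for P in polys:
        h=cv2.convexHull(proj(M,P).astype(np.float32)); cv2.fillConvexPoly(im,np.round(h*16).astype(np.int32),1,shift=4)
    return im>0
def cube(x0,x1,y0,y1,z0,z1): return np.array([[x,y,z] for x in(x0,x1) for y in(y0,y1) for z in(z0,z1)])
# joint box+lid silhouette
def parts(p):
    x,y,yaw,th=p
    B=cube(-.075,.075,-.085,.085,0,.05)
    L=cube(0,.148,-.083,.083,0,.006); c,s=np.cos(th),np.sin(th)
    Lb=np.c_[.075-L[:,0]*c+L[:,2]*s, L[:,1], .05+L[:,0]*s+L[:,2]*c]
    Rz=np.array([[np.cos(yaw),-np.sin(yaw),0],[np.sin(yaw),np.cos(yaw),0],[0,0,1]])
    t=[x,y,0]; return B@Rz.T+t, Lb@Rz.T+t
from scipy.optimize import minimize
def bm(l,c):
    try: return np.load(f'm_{l}_{c}.npy')
    except: return None
def cost(p):
    B,L=parts(p); s=0
    for c in Ms:
        b=bm('box',c); l=bm('lid',c)
        u=np.zeros((384,512),bool)
        if b is not None:u|=b
        if l is not None:u|=l
        r=rend(Ms[c],[B,L]); s+=1-(r&u).sum()/(r|u).sum()
        if l is not None:
            r=rend(Ms[c],[L]); s+=.5*(1-(r&l).sum()/(r|l).sum())
    return s
best=None
for yaw in (-.4,-.15,.1,.35):
  for th in (1.55,1.8,2.05):
    r=minimize(cost,[.5,.162,yaw,th],method='Nelder-Mead',options=dict(initial_simplex=np.array([.5,.162,yaw,th])+np.vstack([np.zeros(4),np.diag([.01,.01,.15,.15])]),maxiter=120))
    if best is None or r.fun<best.fun: best=r
print(np.round(best.x,3),best.fun)
im=cams.snapshot('wrist'); 
M=model('wrist')
for l in ['box','gauge_grip','gauge_foot','lid_edge','crown_top','tape_mid']:
    r=cams.spot_point(l,'wrist')
    if r: print(l,np.round(r[0]['at'],1),round(r[0]['score'],2))
side=cams.snapshot('side')
for c,im2 in (('side',side),('scene',cams.snapshot('scene'))):
    im2=im2.copy()
    for P in parts(best.x):
        for q in proj(Ms[c],P): cv2.circle(im2,tuple(int(v) for v in q),1,(0,255,0),-1)
    save('fit_'+c,im2)
a=cv2.imread('pics/fit_side.png')[130:300,150:320]; b=cv2.imread('pics/fit_scene.png')[140:310,200:370]
t=np.hstack([cv2.resize(a,(400,400)),cv2.resize(b,(400,400))])
w=np.zeros((200,800,3),np.uint8); w[:,:267]=cv2.resize(im[:,:,::-1],(267,200))
cv2.imwrite('pics/v1.png',np.vstack([t,w]))
E
```

```text
box scene 0.8 4175 254 351 189 272
box side 0.6 3631 175 252 144 235
lid_edge scene 0.6 1424 255 305 191 256
lid_edge side 0.31 627 153 184 157 180
lid scene 0.59 1398 255 305 190 256
lid side 0.89 1352 215 252 144 204
gauge_grip scene 0.86 1089 220 249 144 199
gauge_grip side 0.64 1359 255 289 217 277
[ 0.504  0.157 -0.153  1.903] 0.3287733506270539
box [156.3  41.2] 0.93
gauge_foot [177.5 257. ] 0.6
lid_edge [259.8  11.1] 0.6
crown_top [280.5  38.2] 0.62
```

View pics/v1.png

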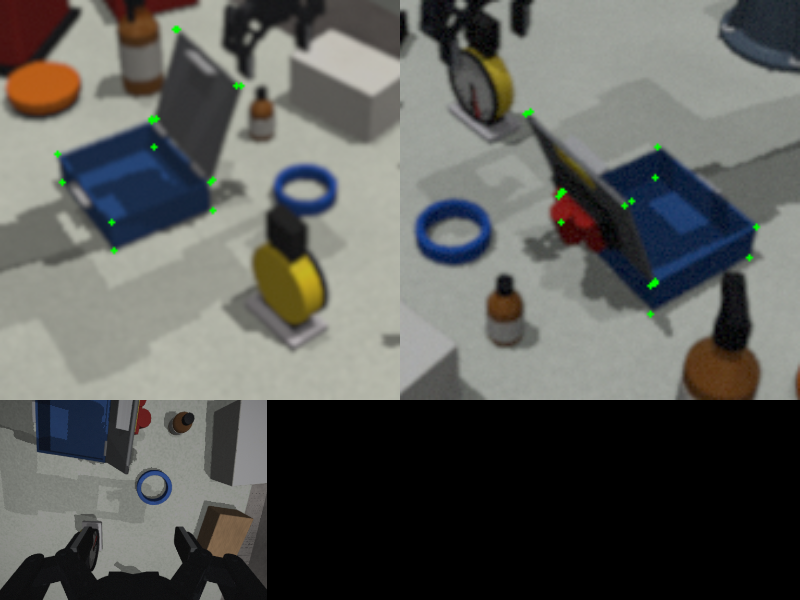

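The overlaid corners match both views: box at (0.504, 0.157), yaw −0.153, lid at 1.90 rad. I'll move the closed fingers behind the lid.

Call:
drive_tool:
  linear:
    - [26, 11, 0]
    - [26, 11, 0]
    - [26, 11, 0]
    - [26, 11, 0]
    - [26, 10, 0]
    - [0, 0, 0]
    - [0, 0, 0]
    - [0, 0, 22]
    - [0, 0, 22]
    - [0, 0, 20]
    - [0, 0, 0]
  rot:
    - [0, 0, 0]
    - [0, 0, 0]
    - [0, 0, 0]
    - [0, 0, 0]
    - [0, 0, 0]
    - [0, 0, 4.4]
    - [0, 0, 4.4]
    - [0, 0, 0]
    - [0, 0, 0]
    - [0, 0, 0]
    - [0, 0, 0]
  hand: [0, 0, 0, 0, 0, 0, 0, 0, 0, 0, 0]
  force: 60

```text
t: 3.37
tcp_pos: [0.6836, 0.1369, 0.2396]
tool_rot: [0.762, 0.648, 0.003, 0.002]
force: [-0.7, -0.4, -1.3]
finger_gap: 0.002
```

Call:
drive_tool:
  linear:
    - [0, -20, 0]
    - [0, -18, 0]
    - [0, -9, 0]
    - [0, -9, 0]
    - [0, -9, 0]
    - [0, -9, 0]
    - [0, -9, 0]
    - [0, -9, -3]
    - [0, -9, -3]
    - [0, 0, 0]
  rot:
    - [0, 0, 0]
    - [0, 0, 0]
    - [0, 0, 0]
    - [0, 0, 0]
    - [0, 0, 0]
    - [0, 0, 0]
    - [0, 0, 0]
    - [0, 0, 0]
    - [0, 0, 0]
    - [0, 0, 0]
  hand: [0, 0, 0, 0, 0, 0, 0, 0, 0, 0]

```text
t: 4.2
tcp_pos: [0.5859, 0.1527, 0.2507]
tool_rot: [0.763, 0.647, 0.011, 0.009]
force: [-0.0, 0.0, -0.9]
finger_gap: -0.002
```

```bash
cat > w.py <<'E'
from h import *
def st():
    s=manip.sense(); p=np.array(s['tcp_pos']); d=p-[.578,.1456,.05]
    ex=np.array([.988,-.152,0]);ey=np.array([.152,.988,0]); q=R.from_quat(s['tool_rot'])
    print('t',round(s['t'],2),'u,v,ztip mm',np.round(1000*np.array([d@ex,d@ey,d[2]+q.apply([0,0,1])[2]*.0726]),1),'F',np.round(s['force'],1),'T',np.round(s['ft_torque'],2),'gap',round(s['finger_gap'],3)); return s,q
E
python3 -c "from w import *; st()"
```

```text
t 4.2 u,v,ztip mm [  6.7   8.2 128.1] F [-0.   0.  -0.9] T [0.02 0.01 0.02] gap -0.002
```

Call:
drive_tool:
  linear:
    - [0, -8, 1]
    - [0, -8, 1]
    - [0, -8, 2]
    - [0, -8, 3]
    - [0, -8, 3]
    - [0, -8, 4]
    - [0, -8, 4]
    - [0, -7, 5]
    - [0, -7, 5]
    - [0, -7, 6]
    - [0, -7, 6]
    - [0, -6, 7]
    - [0, 0, 0]
  rot:
    - [0, 0, 0]
    - [0, 0, 0]
    - [0, 0, 0]
    - [0, 0, 0]
    - [0, 0, 0]
    - [0, 0, 0]
    - [0, 0, 0]
    - [0, 0, 0]
    - [0, 0, 0]
    - [0, 0, 0]
    - [0, 0, 0]
    - [0, 0, 0]
    - [0, 0, 0]
  hand: [0, 0, 0, 0, 0, 0, 0, 0, 0, 0, 0, 0, 0]

```text
t: 5.28
tcp_pos: [0.4857, 0.1692, 0.1956]
tool_rot: [0.762, 0.647, 0.008, 0.007]
force: [-0.2, -0.4, -0.7]
finger_gap: -0.003
```

```bash
python3 -c "
from w import *; st()
a=cams.snapshot('side')[130:300,150:320]; b=cams.snapshot('scene')[140:310,200:370]
save('v2',np.hstack([cv2.resize(a,(400,400)),cv2.resize(b,(400,400))]))"
```

```text
t 5.28 u,v,ztip mm [-94.7   9.3  73. ] F [-0.2 -0.4 -0.7] T [0.01 0.   0.03] gap -0.003
```

View pics/v2.png

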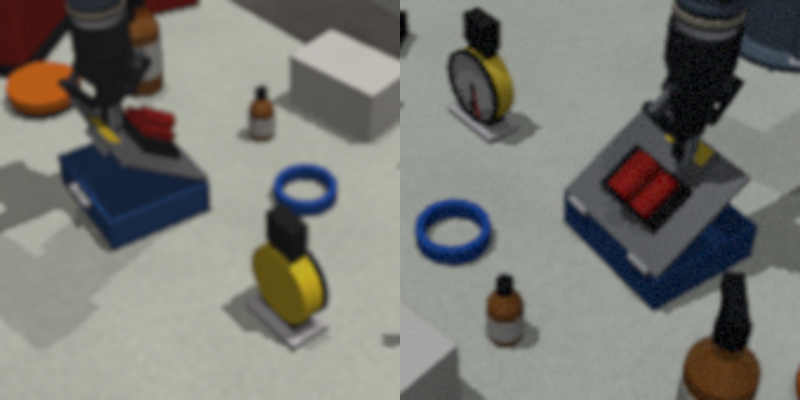

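The lid is now about 0.55 rad open, following the fingertips, with the crown facing up. I'll continue to shut.

Call:
drive_tool:
  linear:
    - [0, -6, 8]
    - [0, -5, 8]
    - [0, -5, 8]
    - [0, -3, 9]
    - [0, -3, 9]
    - [0, -2, 8]
    - [0, -2, 7]
    - [0, 0, 5]
    - [0, 0, 3]
    - [0, 0, 3]
    - [0, 0, 0]
  rot:
    - [0, 0, 0]
    - [0, 0, 0]
    - [0, 0, 0]
    - [0, 0, 0]
    - [0, 0, 0]
    - [0, 0, 0]
    - [0, 0, 0]
    - [0, 0, 0]
    - [0, 0, 0]
    - [0, 0, 0]
    - [0, 0, 0]
  hand: [0, 0, 0, 0, 0, 0, 0, 0, 0, 0, 0]

```text
t: 6.3
tcp_pos: [0.4657, 0.1738, 0.1288]
tool_rot: [0.763, 0.646, 0.011, 0.009]
force: [-2.2, -0.1, 0.7]
finger_gap: -0.002
```

```bash
python3 -c "from w import *; st()"
```

```text
t 6.3 u,v,ztip mm [-115.2   10.8    6.3] F [-2.2 -0.1  0.7] T [0.15 0.27 0.03] gap -0.002
```

Call:
drive_tool:
  linear:
    - [0, 0, 3]
    - [0, 0, 3]
    - [0, 0, 3]
    - [0, 0, 3]
  rot:
    - [0, 0, 0]
    - [0, 0, 0]
    - [0, 0, 0]
    - [0, 0, 0]
  hand: [0, 0, 0, 0]

```text
t: 6.63
tcp_pos: [0.4653, 0.1739, 0.1283]
tool_rot: [0.762, 0.647, 0.013, 0.011]
force: [-6.7, -0.8, 26.1]
finger_gap: 0.001
```

```bash
python3 -c "from w import *; st()"
```

```text
t 6.63 u,v,ztip mm [-115.6   10.9    5.8] F [-6.7 -0.8 26.1] T [-0.25  0.87 -0.02] gap 0.001
```

The lid is rigid under 26 N at the flat height, so it is shut. Next I'll lift and go to the gauge.

Call:
drive_tool:
  linear:
    - [0, 0, -25]
    - [0, 0, -35]
    - [0, 0, -35]
    - [0, 0, -35]
    - [-25, 8, -30]
    - [-35, 11, -6]
    - [-35, 11, 0]
    - [-35, 11, 0]
    - [-35, 11, 0]
    - [-35, 11, 0]
    - [-35, 11, 0]
    - [-25, 6, 0]
    - [-12, 0, 0]
    - [0, 0, 0]
  rot:
    - [0, 0, 0]
    - [0, 0, 0]
    - [0, 0, 0]
    - [0, 0, 0]
    - [0, 0, 0]
    - [0, 0, 0]
    - [0, 0, 0]
    - [0, 0, 0]
    - [0, 0, 0]
    - [0, 0, 0]
    - [0, 0, 0]
    - [0, 0, 0]
    - [0, 0, 0]
    - [0, 0, 0]
  hand: [0, 0, 0, 0, 80, 80, 80, 80, 80, 80, 80, 80, 80, 80]

```text
t: 7.8
tcp_pos: [0.5047, -0.1223, 0.3117]
tool_rot: [0.76, 0.649, 0.022, 0.024]
force: [0.7, 0.5, -0.8]
finger_gap: 0.936
```

```bash
python3 - <<'E'
from w import *
s,q=st(); print(s['tcp_pos'],s['tool_rot'])
M=model('wrist'); im=cams.snapshot('wrist'); save('w3',im)
for l in ['gauge_grip','gauge_foot']:
    r=cams.spot_point(l,'wrist')
    if r: print(l,np.round(r[0]['at'],1),round(r[0]['score'],2), onz(M,r[0]['at'],.146 if 'grip' in l else 0))
print('expected',proj(M,[[.503,-.154,.146],[.503,-.154,0]]))
Ms={c:model(c) for c in ['scene','side']}
D={}
for c in Ms:
    cams.snapshot(c)
    for l in ['crown_top','lid_edge','lid_hinge','mark_tip','pointer_tip','box']:
        r=cams.spot_point(l,c)
        if r: D[l,c]=r[0]['at']; print(l,c,np.round(r[0]['at'],1),round(r[0]['score'],2))
for l in {k[0] for k in D}:
    if (l,'scene') in D and (l,'side') in D:
        X,e=tri([(Ms[c],D[l,c]) for c in Ms]); print(l,np.round(X,4),*e)
a=cams.snapshot('side')[130:300,150:320]; b=cams.snapshot('scene')[140:310,200:370]
cv2.imwrite('pics/v3.png',np.vstack([np.hstack([cv2.resize(a,(300,300)),cv2.resize(b,(300,300))])[:,:,::-1],cv2.resize(im[:,:,::-1],(400,300))[:, :].copy() if 0 else cv2.copyMakeBorder(cv2.resize(im[:,:,::-1],(400,300)),0,0,0,200,cv2.BORDER_CONSTANT)]))
E
```

```text
t 7.8 u,v,ztip mm [ -31.7 -275.9  189.3] F [ 0.7  0.5 -0.8] T [ 0.07 -0.   -0.03] gap 0.936
[ 0.50472554 -0.12233993  0.311747  ] [0.76004586 0.64905758 0.02161319 0.02423679]
gauge_grip [247.8 228.1] 0.62 [ 0.50045223 -0.15717116  0.146     ]
gauge_foot [241.6 182.1] 0.98 [ 4.97114878e-01 -1.53422098e-01  5.55111512e-17]
expected [[249.89027714 224.67393229]
 [245.64868441 181.79825567]]
crown_top scene [307.5 217.3] 0.75
lid_edge scene [324.9 218. ] 0.65
lid_hinge scene [392.7 306. ] 0.74
mark_tip scene [311.6 238. ] 0.44
box scene [309.5 239.9] 0.61
crown_top side [206.4 186.3] 0.81
lid_edge side [191.  209.9] 0.61
lid_hinge side [229.2 191.5] 0.85
crown_top [0.5175 0.1598 0.1026] [ 1.6 -0.3] [1.3 0.2]
lid_edge [0.4413 0.157  0.0507] [-0.8  0.2] [-0.7 -0.2]
lid_hinge [ 0.6034  0.3507 -0.02  ] [-52.   4.] [-30.4 -11.4]
```

View pics/v3.png

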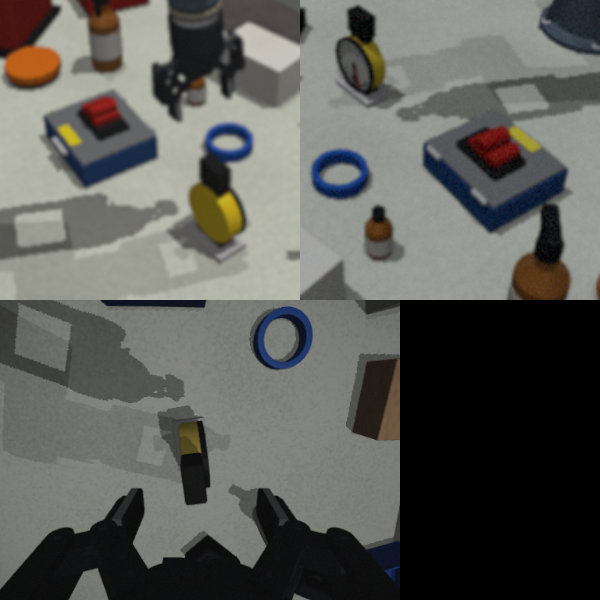

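The lid is shut and flat, with the crown face up. The wrist view shows the gauge between the fingers' lines at about (250,228). I'll fit the gauge pose by silhouette.

```bash
python3 - <<'E'
from w import *
from scipy.optimize import minimize
Ms={};mask={}
for c in ['scene','side','wrist']:
    Ms[c]=model(c); cams.snapshot(c); r=cams.regions_of('gauge_grip',c)
    if r: mask[c]=r[0]['pixels']; print(c,round(r[0]['score'],2),mask[c].sum())
def cube(x,y,z0,z1): return np.array([[a,b,z] for a in(-x,x) for b in(-y,y) for z in(z0,z1)])
t=np.linspace(0,2*np.pi,48)
cyl=np.vstack([np.c_[0*t+s*.018,.052*np.cos(t),.066+.052*np.sin(t)] for s in(-1,1)])
parts=[cube(.028,.048,0,.012),cyl,cube(.013,.025,.124,.168),cube(.01,.015,.1,.13)]
def rend(c,p):
    im=np.zeros((384,512),np.uint8); Rz=R.from_rotvec([0,0,p[2]])
    for P in parts:
        h=cv2.convexHull(proj(Ms[c],Rz.apply(P)+[p[0],p[1],0]).astype(np.float32)); cv2.fillConvexPoly(im,np.round(h*16).astype(np.int32),1,shift=4)
    return im>0
def cost(p,cs=None):
    return sum(1-(rend(c,p)&mask[c]).sum()/(rend(c,p)|mask[c]).sum() for c in (cs or mask))
for cs in (None,['scene','side'],['wrist']):
    best=min((minimize(cost,[.502,-.155,y],args=(cs,),method='Nelder-Mead',options=dict(initial_simplex=np.array([.502,-.155,y])+np.vstack([np.zeros(3),np.diag([.006,.006,.15])]))) for y in (-.4,-.15,.1,.35)),key=lambda r:r.fun)
    print(cs,np.round(best.x,4),best.fun)
s,q=st()
print('tool axes',np.round(q.as_matrix(),3).tolist())
E
```

```text
scene 0.95 1218
side 0.86 1443
wrist 0.77 4085
None [ 0.5023 -0.1579 -0.1197] 0.31632459921009515
['scene', 'side'] [ 0.507  -0.1555 -0.07  ] 0.16201435947518283
['wrist'] [ 0.4999 -0.156  -0.0456] 0.06714851946840761
t 9.05 u,v,ztip mm [ -32.7 -272.8  189.2] F [ 0.1  0.2 -0.1] T [-0.01 -0.02 -0.02] gap 0.937
tool axes [[0.153, 0.986, 0.063], [0.988, -0.152, -0.007], [0.003, 0.063, -0.998]]
```

Call:
drive_tool:
  linear:
    - [0, 0, 0]
    - [0, 0, 0]
    - [-17, 0, 0]
    - [-15, 0, 0]
    - [0, 0, 0]
    - [0, 0, 0]
  rot:
    - [3.6, 0, -3]
    - [0, 0, -2.5]
    - [0, 0, 0]
    - [0, 0, 0]
    - [0, 0, 0]
    - [0, 0, 0]
  hand: [80, 80, 80, 80, 80, 80]

```text
t: 9.55
tcp_pos: [0.5023, -0.1513, 0.3115]
tool_rot: [0.725, 0.689, -0.0, -0.002]
force: [-0.4, 0.1, 0.1]
finger_gap: 0.937
```

```bash
cat >> w.py <<'E'
def to(tgt,yaw=None,tipz=None):
    """tool-frame move (mm) taking grasp point (54 mm ahead) with vertical tool, y_t at yaw, to tgt; plus rotation (deg)"""
    s,q=st(); p=np.array(s['tcp_pos']); m=q.as_matrix()
    print('tcp',np.round(p,4),'z_t',np.round(m[:,2],3),'yaw y_t',round(float(np.arctan2(m[1,1],m[0,1])),3))
    c,sn=np.cos(yaw),np.sin(yaw); want=np.array([[-sn,c,0],[c,sn,0],[0,0,-1.]]).T
    print('rot deg',np.round(np.degrees((q.inv()*R.from_matrix(want)).as_rotvec()),2))
    d=np.array(tgt)+[0,0,.054]-p
    print('lin mm in present axes',np.round(1000*m.T@d,1),'in wanted axes',np.round(1000*want.T@d,1))
E
python3 -c "from w import *; to([.501,-.156,.146],-.06)"
```

```text
t 9.55 u,v,ztip mm [ -29.7 -304.8  188.9] F [-0.4  0.1  0.1] T [-0.02 -0.01  0.02] gap 0.937
tcp [ 0.5023 -0.1513  0.3115] z_t [-0.003  0.002 -1.   ] yaw y_t -0.052
rot deg [-0.16 -0.12  0.47]
lin mm in present axes [ -5.   -0.7 111.5] in wanted axes [ -4.8  -1.  111.5]
```

Call:
drive_tool:
  linear:
    - [-5, -1, 10]
    - [0, 0, 25]
    - [0, 0, 25]
    - [0, 0, 25]
    - [0, 0, 15]
    - [0, 0, 6]
    - [0, 0, 0]
  rot:
    - [0, 0, 0]
    - [0, 0, 0]
    - [0, 0, 0]
    - [0, 0, 0]
    - [0, 0, 0]
    - [0, 0, 0]
    - [0, 0, 0]
  hand: [80, 80, 80, 80, 80, 80, 80]

```text
t: 10.13
tcp_pos: [0.5008, -0.154, 0.2002]
tool_rot: [0.725, 0.689, 0.001, -0.0]
force: [0.3, 0.3, -0.1]
finger_gap: 0.937
```

```bash
python3 -c "
from w import *; to([.501,-.156,.146],-.06)
M=model('wrist'); im=cams.snapshot('wrist'); save('w4',im)
r=cams.spot_point('gauge_grip','wrist')
if r: print(r[0]['at'],r[0]['score'],onz(M,r[0]['at'],.146))"
```

```text
t 10.13 u,v,ztip mm [ -30.8 -307.7   77.6] F [ 0.3  0.3 -0.1] T [ 0.01  0.02 -0.02] gap 0.937
tcp [ 0.5008 -0.154   0.2002] z_t [ 0.001  0.002 -1.   ] yaw y_t -0.05
rot deg [ 0.02 -0.09  0.57]
lin mm in present axes [-2.   0.3  0.2] in wanted axes [-2.   0.3  0.2]
[257.2, 264.0] 0.68 [ 0.49966591 -0.15563988  0.146     ]
```

View pics/w4.png

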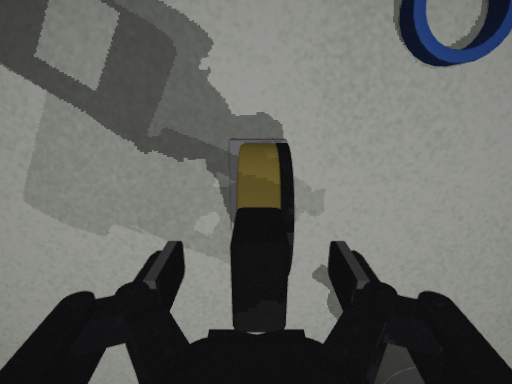

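The grip at about (260,265) is centred and aligned between the open pads at (170,265) and (345,265). Closing now.

Call:
drive_tool:
  linear:
    - [-2, 0, 0]
    - [0, 0, 0]
    - [0, 0, 0]
    - [0, 0, 0]
    - [0, 0, 0]
    - [0, 0, 0]
    - [0, 0, 0]
    - [0, 0, 0]
    - [0, 0, 0]
    - [0, 0, 0]
  rot:
    - [0, 0, 0]
    - [0, 0, 0]
    - [0, 0, 0]
    - [0, 0, 0]
    - [0, 0, 0]
    - [0, 0, 0]
    - [0, 0, 0]
    - [0, 0, 0]
    - [0, 0, 0]
    - [0, 0, 0]
  hand: [10, 10, 10, 10, 10, 10, 10, 10, 10, 10]
  force: 80

```text
t: 11.07
tcp_pos: [0.5029, -0.1572, 0.2057]
tool_rot: [0.724, 0.689, 0.002, 0.005]
force: [0.1, 0.2, -2.4]
finger_gap: 0.293
```

```bash
python3 -c "from w import *; to([.516,.158,.246+.006],-.153)"
```

```text
t 11.07 u,v,ztip mm [ -28.2 -310.6   83.1] F [ 0.1  0.2 -2.4] T [-0.08  0.01 -0.  ] gap 0.293
tcp [ 0.5029 -0.1572  0.2057] z_t [ 0.01  -0.004 -1.   ] yaw y_t -0.05
rot deg [0.6  0.16 5.92]
lin mm in present axes [ 315.1   -1.5 -101.4] in wanted axes [ 313.5  -35.1 -100.3]
```

Call:
drive_tool:
  linear:
    - [0, 0, -15]
    - [0, 0, -30]
    - [0, 0, -30]
    - [0, 0, -30]
    - [10, -1, -15]
    - [25, -3, 0]
    - [30, -3, 0]
    - [32, -4, 0]
    - [32, -4, 0]
    - [32, -4, 0]
    - [32, -4, 0]
    - [32, -4, 0]
    - [30, -3, 0]
    - [25, -3, 0]
    - [15, -2, 0]
    - [6, 0, 0]
    - [0, 0, 0]
    - [0, 0, 0]
  rot:
    - [0.6, 0, 1.5]
    - [0, 0, 1.5]
    - [0, 0, 1.5]
    - [0, 0, 1.4]
    - [0, 0, 0]
    - [0, 0, 0]
    - [0, 0, 0]
    - [0, 0, 0]
    - [0, 0, 0]
    - [0, 0, 0]
    - [0, 0, 0]
    - [0, 0, 0]
    - [0, 0, 0]
    - [0, 0, 0]
    - [0, 0, 0]
    - [0, 0, 0]
    - [0, 0, 0]
    - [0, 0, 0]
  hand: [10, 10, 10, 10, 10, 10, 10, 10, 10, 10, 10, 10, 10, 10, 10, 10, 10, 10]

```text
t: 12.57
tcp_pos: [0.5109, 0.1585, 0.3219]
tool_rot: [0.762, 0.647, -0.008, -0.007]
force: [0.7, 0.5, -4.9]
finger_gap: 0.294
```

```bash
python3 - <<'E'
from w import *
to([.516,.158,.246+.006],-.153)
s=manip.sense(); p=np.array(s['tcp_pos']); q=R.from_quat(s['tool_rot'])
Ms={};D={};I={}
for c in ['scene','side','wrist']:
    Ms[c]=model(c); I[c]=cams.snapshot(c)
    for l in ['gauge_foot','gauge_grip','crown_top','mark_tip','pointer_tip']:
        r=cams.spot_point(l,c)
        if r: D[l,c]=np.array(r[0]['at']); print(l,c,np.round(r[0]['at'],1),round(r[0]['score'],2))
for l in {k[0] for k in D}:
    if (l,'scene') in D and (l,'side') in D:
        X,e=tri([(Ms[c],D[l,c]) for c in ('scene','side')]); print(l,np.round(X,4),*e,'in tool mm',np.round(1000*q.inv().apply(X-p),1))
a=I['side'][60:260,120:320]; b=I['scene'][110:280,220:390]
cv2.imwrite('pics/v5.png',np.hstack([cv2.resize(a,(400,400)),cv2.resize(b,(400,400))])[:,:,::-1])
E
```

```text
t 12.57 u,v,ztip mm [-68.3   2.5 199.3] F [ 0.7  0.5 -4.9] T [-0.04 -0.03  0.04] gap 0.294
tcp [0.5109 0.1585 0.3219] z_t [-0.02  0.   -1.  ] yaw y_t -0.162
rot deg [-1.16  0.16 -0.54]
lin mm in present axes [ 0.4  5.4 15.8] in wanted axes [ 0.3  5.1 15.9]
gauge_foot scene [313.3 209.1] 0.8
gauge_grip scene [316.4 166.5] 0.7
crown_top scene [306.3 216.1] 0.97
mark_tip scene [310.1 211.6] 0.44
pointer_tip scene [333.2 306.4] 0.58
gauge_foot side [199.8 183.2] 0.59
gauge_grip side [198.6 144.8] 0.7
crown_top side [209.3 187.6] 0.52
pointer_tip side [207.9 185.3] 0.64
gauge_grip wrist [256.6 254.2] 0.87
gauge_foot [0.4985 0.163  0.1223] [ 2.3 -0.4] [1.9 0.4] in tool mm [  3.1  -8.9 199.7]
gauge_grip [0.5094 0.1622 0.2598] [ 2.5 -0.6] [2.  0.5] in tool mm [ 3.6 -0.9 62.1]
pointer_tip [ 0.611   0.3224 -0.0296] [-4.3  0.6] [-2.8 -0.6] in tool mm [179.   79.4 349.5]
crown_top [0.5189 0.1522 0.1018] [ 0.2 -0. ] [0.2 0. ] in tool mm [ -4.3  13.4 219.8]
```

View pics/v5.png

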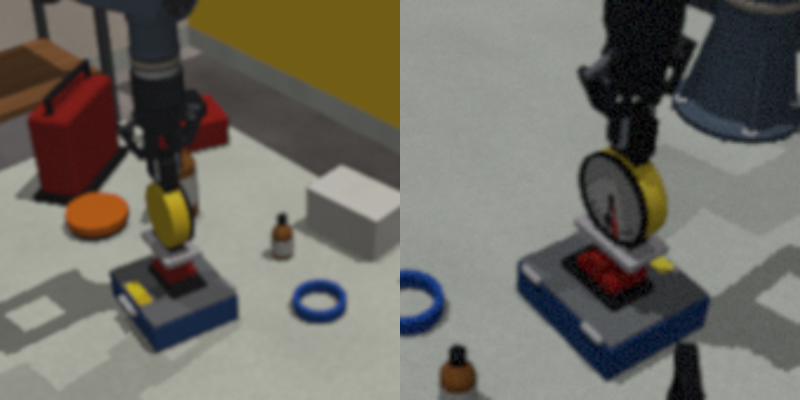

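The gauge hangs upright over the red crown with the dial facing the scene camera. It shows about 15–20 mm of gap. I'll level the tool, shift +5 mm in x and come down.

Call:
drive_tool:
  linear:
    - [0, 5, 0]
    - [0, 0, 4]
    - [0, 0, 4]
    - [0, 0, 2]
    - [0, 0, 0]
    - [0, 0, 0]
  rot:
    - [-1.1, 0, 0]
    - [0, 0, 0]
    - [0, 0, 0]
    - [0, 0, 0]
    - [0, 0, 0]
    - [0, 0, 0]
  hand: [10, 10, 10, 10, 10, 10]

```text
t: 13.97
tcp_pos: [0.5166, 0.158, 0.3108]
tool_rot: [0.762, 0.647, -0.0, 0.001]
force: [0.0, -0.1, -3.9]
finger_gap: 0.292
```

```bash
cat > g.py <<'E'
from w import *
from scipy.optimize import minimize
def cube(x,y,z0,z1): return np.array([[a,b,z] for a in(-x,x) for b in(-y,y) for z in(z0,z1)])
t=np.linspace(0,2*np.pi,48)
cyl=np.vstack([np.c_[0*t+s*.018,.052*np.cos(t),.066+.052*np.sin(t)] for s in(-1,1)])
parts=[cube(.028,.048,0,.012),cyl]
E
python3 - <<'E'
from g import *
to([.516,.156,.246],-.153)
s=manip.sense(); p=np.array(s['tcp_pos']); q=R.from_quat(s['tool_rot'])
Ms={};D={}
for c in ['scene','side']:
    Ms[c]=model(c); I=cams.snapshot(c); save('raw6_'+c,I)
    for l in ['gauge_foot','gauge_grip','crown_top']:
        r=cams.spot_point(l,c)
        if r: D[l,c]=np.array(r[0]['at']); print(l,c,np.round(r[0]['at'],1),round(r[0]['score'],2))
    r=cams.regions_of('gauge_grip',c); 
    if r: np.save(f'g_{c}.npy',r[0]['pixels']); print(r[0]['score'])
for l in ['gauge_foot','gauge_grip','crown_top']:
    X,e=tri([(Ms[c],D[l,c]) for c in Ms]); print(l,np.round(X,4),*e,'in tool mm',np.round(1000*q.inv().apply(X-p),1))
a=cv2.imread('pics/raw6_side.png')[130:250,140:260]; b=cv2.imread('pics/raw6_scene.png')[140:260,250:370]
cv2.imwrite('pics/v6.png',np.hstack([cv2.resize(a,(400,400),interpolation=2),cv2.resize(b,(400,400),interpolation=2)]))
E
```

```text
t 13.97 u,v,ztip mm [-62.5   2.9 188.2] F [ 0.  -0.1 -3.9] T [-0.03  0.01 -0.02] gap 0.292
tcp [0.5166 0.158  0.3108] z_t [ 0.001 -0.002 -1.   ] yaw y_t -0.163
rot deg [ 0.09  0.11 -0.57]
lin mm in present axes [-2.  -0.3 10.8] in wanted axes [-2.  -0.3 10.8]
gauge_foot scene [310.4 216. ] 0.77
gauge_grip scene [312.5 171.6] 0.66
crown_top scene [308.  213.6] 0.58
gauge_foot side [204.7 184.9] 0.89
gauge_grip side [202.  149.9] 0.82
crown_top side [205.4 187.1] 0.6
0.81
gauge_foot [0.5137 0.1645 0.1077] [ 1.2 -0.2] [1.  0.2] in tool mm [  6.4  -4.3 203.1]
gauge_grip [0.514  0.1553 0.2435] [ 2.1 -0.5] [1.7 0.4] in tool mm [-2.9 -2.3 67.4]
crown_top [0.5096 0.1539 0.1069] [ 1.5 -0.3] [1.2 0.2] in tool mm [ -4.7  -6.6 203.9]
```

View pics/v6.png

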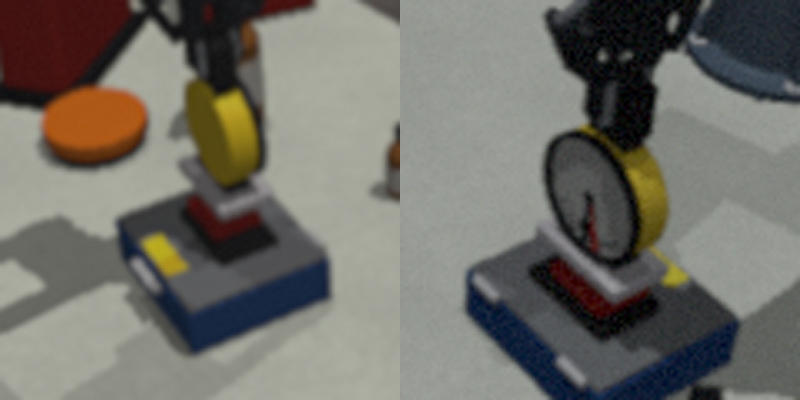

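Call:
drive_tool:
  linear:
    - [-2, 0, 2]
    - [0, 0, 1]
    - [0, 0, 0]
    - [0, 0, 0]
  rot:
    - [0, 0, 0.5]
    - [0, 0, 0]
    - [0, 0, 0]
    - [0, 0, 0]
  hand: [10, 10, 10, 10]

```text
t: 14.8
tcp_pos: [0.5164, 0.1557, 0.3081]
tool_rot: [0.765, 0.644, 0.0, 0.002]
force: [-0.2, -0.1, -3.9]
finger_gap: 0.296
```

```bash
cat >> g.py <<'E'
def dial(name,off=(.0,.0,.205),roll=None):
    """rectify the dial from the scene camera; gauge axes: x=y_t, y=x_t, z=-z_t"""
    s=manip.sense(); p=np.array(s['tcp_pos']); q=R.from_quat(s['tool_rot']); m=q.as_matrix()
    M=model('scene'); I=cams.snapshot('scene')
    S=400; g=[(-1,-1),(1,-1),(1,1),(-1,1)]; h=.055
    foot=p+m@np.array(off)
    def W(y,z): return foot+m[:,1]*.018+m[:,0]*y-m[:,2]*(.066+z)
    src=proj(M,[W(a*h,-b*h) for a,b in g]).astype(np.float32)
    dst=np.float32([[(a+1)*S/2,(b+1)*S/2] for a,b in g])
    H=cv2.getPerspectiveTransform(src,dst); out=cv2.warpPerspective(I,H,(S,S),flags=cv2.INTER_CUBIC)
    save(name,out); return out
E
python3 - <<'E'
from g import *
to([.516,.156,.246],-.153)
o=dial('d7')
I=o.astype(int); red=(I[:,:,0]>I[:,:,1]*1.6+15)&(I[:,:,0]>I[:,:,2]*1.6+15)
v,u=np.nonzero(red[:340]); print('red n',len(u),'cent',u.mean(),v.mean())
E
```

```text
t 14.8 u,v,ztip mm [-62.4   0.6 185.5] F [-0.2 -0.1 -3.9] T [-0.06 -0.04 -0.02] gap 0.296
tcp [0.5164 0.1557 0.3081] z_t [ 0.002 -0.002 -1.   ] yaw y_t -0.173
rot deg [ 0.16  0.1  -1.12]
lin mm in present axes [ 0.2 -0.5  8.1] in wanted axes [ 0.2 -0.5  8.1]
red n 1422 cent 237.85935302391 311.6462728551336
```

View pics/d7.png

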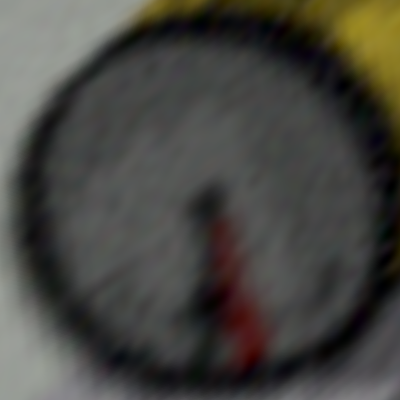

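The rectified dial shows the centre at (207,198), the pointer hanging straight down to (203,360) and the red mark running to about (250,360). That puts the mark near 0.27 rad. I'll compute it while coming down to contact.

Call:
drive_tool:
  linear:
    - [0, 0, 1.5]
    - [0, 0, 1.5]
    - [0, 0, 0]
  rot:
    - [0, 0, -1.1]
    - [0, 0, 0]
    - [0, 0, 0]
  hand: [10, 10, 10]

```text
t: 15.1
tcp_pos: [0.5166, 0.1557, 0.3054]
tool_rot: [0.759, 0.652, 0.0, 0.002]
force: [-0.0, -0.4, -2.0]
finger_gap: 0.293
```

```bash
python3 - <<'E'
from g import *
to([.516,.156,.246],-.153)
o=cv2.imread('pics/d7.png')[:,:,::-1].astype(int)
red=(o[:,:,0]>o[:,:,1]*1.5+12)&(o[:,:,0]>o[:,:,2]*1.5+12)
v,u=np.nonzero(red); du=u-207;dv=v-198;r=np.hypot(du,dv);a=np.arctan2(du,dv)
for lo,hi in((60,100),(100,130),(130,150),(150,175)):
    k=(r>lo)&(r<hi); print(lo,hi,k.sum(),a[k].mean().round(3),np.percentile(a[k],[5,95]).round(3))
E
```

```text
t 15.1 u,v,ztip mm [-62.2   0.6 182.8] F [-0.  -0.4 -2. ] T [-0.03  0.14  0.  ] gap 0.293
tcp [0.5166 0.1557 0.3054] z_t [ 0.003 -0.002 -1.   ] yaw y_t -0.151
rot deg [0.19 0.1  0.1 ]
lin mm in present axes [ 0.2 -0.7  5.4] in wanted axes [ 0.2 -0.7  5.4]
60 100 589 0.238 [0.13  0.336]
100 130 867 0.252 [0.137 0.376]
130 150 611 0.286 [0.171 0.386]
150 175 657 0.271 [0.191 0.363]
```

Contact was at TCP z ≈ 0.3068, and the crown now carries about 1.9 N. I'll press to about 5 mm upright (net Fz ≈ +0.9 N).

Call:
drive_tool:
  linear:
    - [0, 0, 1.3]
    - [0, 0, 1.2]
    - [0, 0, 1]
    - [0, 0, 0]
    - [0, 0, 0]
  rot:
    - [0, 0, 0]
    - [0, 0, 0]
    - [0, 0, 0]
    - [0, 0, 0]
    - [0, 0, 0]
  hand: [10, 10, 10, 10, 10]

```text
t: 15.52
tcp_pos: [0.5166, 0.1558, 0.3029]
tool_rot: [0.758, 0.652, 0.001, 0.002]
force: [-1.8, 0.3, -0.5]
finger_gap: 0.295
```

```bash
python3 -c "from g import *; to([.516,.156,.246],-.153)"
```

```text
t 15.52 u,v,ztip mm [-62.3   0.7 180.3] F [-1.8  0.3 -0.5] T [-0.09  0.24 -0.01] gap 0.295
tcp [0.5166 0.1558 0.3029] z_t [ 0.004 -0.002 -1.   ] yaw y_t -0.151
rot deg [0.22 0.1  0.12]
lin mm in present axes [ 0.1 -0.6  2.9] in wanted axes [ 0.1 -0.6  2.9]
```

Call:
drive_tool:
  linear:
    - [0, 0, 0.8]
    - [0, 0, 0.5]
    - [0, 0, 0]
    - [3, 0, 0]
    - [4.7, 0, 0]
    - [4.7, 0, 0]
    - [4.7, 0, 0]
    - [4.7, 0, 0]
    - [4.7, 0, 0]
    - [0, 0, 0]
    - [0, 0, 0]
  rot:
    - [0, 0, 0]
    - [0, 0, 0]
    - [0, 0, 0]
    - [0, -0.8, 0]
    - [0, -1.3, 0]
    - [0, -1.3, 0]
    - [0, -1.3, 0]
    - [0, -1.3, 0]
    - [0, -1.3, 0]
    - [0, 0, 0]
    - [0, 0, 0]
  hand: [10, 10, 10, 10, 10, 10, 10, 10, 10, 10, 10]

```text
t: 16.43
tcp_pos: [0.521, 0.1846, 0.3007]
tool_rot: [0.757, 0.649, -0.05, 0.047]
force: [-1.1, -0.3, -0.5]
finger_gap: 0.294
```

```bash
cat >> g.py <<'E'
def chk(crest=(.516,.1556,.102),L=.2048,y0=.0):
    s,q=st(); p=np.array(s['tcp_pos']); m=q.as_matrix(); ex=np.array([.988,-.152,0]); ey=np.array([.152,.988,0])
    a=np.arctan2(-m[:,2]@ey,-m[2,2]); pit=np.arctan2(-m[:,2]@ex,-m[2,2])
    d=p-np.array(crest); y=1000*d@ey; z=1000*d[2]
    ye=(14+L*1e3)*np.sin(a)-14*a*np.cos(a)+y0; ze=-14+(14+L*1e3)*np.cos(a)+14*a*np.sin(a)
    print('roll a',round(a,4),'pitch',round(pit,4),'tcp',np.round(p,4),'y-yroll',round(y-ye,2),'press by geometry mm',round(ze-z,2),'by force',round((s['force'][2]+3.9-.8)/.8,2))
E
python3 -c "from g import *; chk()"
```

```text
t 16.43 u,v,ztip mm [-62.2  29.9 178.8] F [-1.1 -0.3 -0.5] T [-0.32  0.24 -0.07] gap 0.294
roll a 0.1368 pitch -0.0053 tcp [0.521  0.1846 0.3007] y-yroll 1.47 press by geometry mm 4.27 by force 3.27
```

Call:
drive_tool:
  linear:
    - [3, 0, 0.2]
    - [4.6, 0, 0.2]
    - [4.6, 0, 0.2]
    - [4.6, 0, 0.2]
    - [4.6, 0, 0]
    - [4.6, 0, 0]
    - [0, 0, 0]
    - [0, 0, 0]
    - [0, 0, 0]
  rot:
    - [0, -0.9, 0]
    - [0, -1.3, 0]
    - [0, -1.3, 0]
    - [0, -1.3, 0]
    - [0, -1.3, 0]
    - [0, -1.3, 0]
    - [0, 0, 0]
    - [0, 0, 0]
    - [0, 0, 0]
  hand: [10, 10, 10, 10, 10, 10, 10, 10, 10]

```text
t: 17.18
tcp_pos: [0.5256, 0.2133, 0.2941]
tool_rot: [0.752, 0.644, -0.103, 0.092]
force: [0.6, -0.4, -0.6]
finger_gap: 0.297
```

```bash
python3 -c "from g import *; chk(); dial('d8')"
```

```text
t 17.18 u,v,ztip mm [-62.   58.9 174.3] F [ 0.6 -0.4 -0.6] T [ 0.01  0.17 -0.08] gap 0.297
roll a 0.2772 pitch -0.0058 tcp [0.5256 0.2133 0.2941] y-yroll 2.28 press by geometry mm 5.41 by force 3.1
```

Call:
drive_tool:
  linear:
    - [0, 0, 0.7]
    - [0, 0, 0.5]
    - [0, 0, 0]
    - [0, 0, 0]
    - [0, 0, 0]
    - [0, 0, 0]
    - [0, 0, 0]
    - [0, 0, 0]
    - [0, 0, 0]
    - [0, 0, 0]
    - [0, 0, 0]
    - [0, 0, 0]
    - [0, 0, 0]
    - [0, 0, 0]
    - [0, 0, 0]
    - [0, 0, 0]
    - [0, 0, 0]
    - [0, 0, 0]
  rot:
    - [0, 0, 0]
    - [0, 0, 0]
    - [0, 0, 0]
    - [0, 0, 0]
    - [0, 0, 0]
    - [0, 0, 0]
    - [0, 0, 0]
    - [0, 0, 0]
    - [0, 0, 0]
    - [0, 0, 0]
    - [0, 0, 0]
    - [0, 0, 0]
    - [0, 0, 0]
    - [0, 0, 0]
    - [0, 0, 0]
    - [0, 0, 0]
    - [0, 0, 0]
    - [0, 0, 0]
  hand: [10, 10, 10, 10, 10, 10, 10, 10, 10, 10, 10, 10, 10, 10, 10, 10, 10, 10]

```text
t: 18.73
tcp_pos: [0.5256, 0.2123, 0.2939]
tool_rot: [0.754, 0.643, -0.101, 0.091]
force: [-0.2, 0.3, -0.0]
finger_gap: 0.296
```

```bash
python3 - <<'E'
from g import *
chk(); o=np.mean([dial('d9').astype(float) for _ in range(4)],0).astype(np.uint8)
s=cams.snapshot('scene')[130:280,230:380]; save('raw9',cams.snapshot('scene'))
save('v9',np.hstack([o,cv2.resize(s,(400,400),interpolation=2)])); chk()
E
```

```text
t 18.73 u,v,ztip mm [-61.9  58.  174. ] F [-0.2  0.3 -0. ] T [ 0.24  0.33 -0.07] gap 0.296
roll a 0.2734 pitch -0.0056 tcp [0.5256 0.2123 0.2939] y-yroll 2.11 press by geometry mm 5.82 by force 3.85
t 19.03 u,v,ztip mm [-61.9  58.  174. ] F [-0.8  1.7  0.6] T [ 0.28  0.28 -0.06] gap 0.293
roll a 0.2734 pitch -0.0055 tcp [0.5256 0.2123 0.2939] y-yroll 2.1 press by geometry mm 5.83 by force 4.68
```

View pics/v9.png

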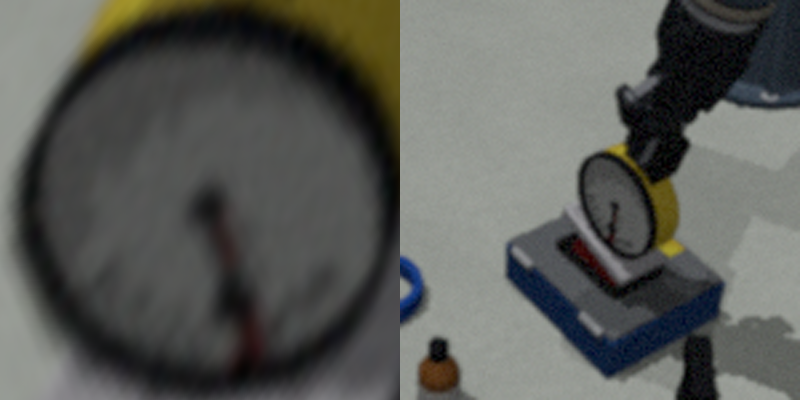

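The pointer now lies over the mark: centre (208,198), pointer weight at (233,300), and red showing slightly to the right at (248,350). I'll quantify the remaining offset with angular profiles.

```bash
python3 - <<'E'
import cv2,numpy as np
a=cv2.imread('pics/v9.png')[:,:400,::-1].astype(np.float32); b=cv2.imread('pics/d7.png')[:,:,::-1].astype(np.float32)
th=np.arange(-.1,.62,.03)
for n,o,c in(('now',a,(208,198)),('before',b,(207,198))):
  for lo,hi in((60,95),(95,115),(120,140),(140,160)):
    r=np.linspace(lo,hi,12)[:,None]
    s=cv2.remap(o,(c[0]+r*np.sin(th)).astype(np.float32),(c[1]+r*np.cos(th)).astype(np.float32),1).mean(0)
    red=s[:,0]-s[:,1]; g=s[:,1]
    w=np.clip(red-12,0,None); d=np.clip(g.max()*.75-g,0,None)
    print(n,lo,hi,'redmean',round(float((w*th).sum()/w.sum()),3),'\n red',red.astype(int),'\n grn',g.astype(int))
print(np.round(th,2))
E
```

```text
now 60 95 redmean nan 
 red [-1 -1 -1 -1 -1 -1  0  0  0  1  2  2  3  4  4  4  3  3  2  2  1  1  0  0] 
 grn [83 82 80 77 74 69 63 57 50 44 39 35 33 33 34 37 41 46 50 54 58 62 66 69]
now 95 115 redmean nan 
 red [-1 -1 -1  0  0  0  0 -1  0  0  0  0  0  1  1  1  1  1  1  1  0  0  0  0] 
 grn [84 84 80 74 66 57 47 38 29 22 19 17 17 18 21 26 32 40 48 55 63 70 75 78]
now 120 140 redmean 0.327 
 red [-1  0  0  0  0 -1 -1  0  0  2  3  6  9 12 14 14 12  8  6  4  1  0  0 -1] 
 grn [74 73 71 69 66 63 59 57 54 49 41 31 24 19 21 28 38 49 56 61 66 69 70 70]
now 140 160 redmean 0.305 
 red [-1  0  0 -1 -1 -1  0  2  4  7  9 12 16 20 21 18 11  5  2  1  0 -1 -2 -2] 
 grn [60 61 65 67 69 72 72 68 61 51 39 28 20 18 23 31 39 48 52 54 59 65 69 72]
before 60 95 redmean 0.292 
 red [ 0  1  2  4  7 10 15 19 23 26 30 32 33 34 33 31 28 25 22 19 16 14 11  8] 
 grn [48 41 36 32 29 27 25 24 23 22 23 25 28 31 34 38 43 48 53 57 61 64 68 71]
before 95 115 redmean 0.279 
 red [-1  0  2  4  4  6 11 17 24 29 34 37 38 37 36 33 29 24 20 15 10  7  5  3] 
 grn [26 19 13  9  7  6  6  5  5  7 11 17 23 28 33 40 47 53 59 65 70 75 78 81]
before 120 140 redmean 0.284 
 red [-4 -4 -4 -2  0  4  9 17 25 33 40 47 51 53 51 46 38 29 21 14  9  5  1  0] 
 grn [44 41 36 29 24 23 23 22 21 20 19 19 18 20 24 30 37 45 53 59 64 68 72 74]
before 140 160 redmean 0.296 
 red [-2 -3 -4 -4 -2 -1  0  6 13 22 32 43 50 53 51 45 35 25 18 11  5  1  0 -1] 
 grn [52 42 35 30 31 37 44 48 47 42 37 30 24 21 23 29 38 47 54 61 67 70 72 72]
[-0.1  -0.07 -0.04 -0.01  0.02  0.05  0.08  0.11  0.14  0.17  0.2   0.23
  0.26  0.29  0.32  0.35  0.38  0.41  0.44  0.47  0.5   0.53  0.56  0.59]<stdin>:10: RuntimeWarning: invalid value encountered in scalar divide
```

The pointer reads about 0.26 and the mark about 0.29, so I'll rock roughly 0.022 rad further.

Call:
drive_tool:
  linear:
    - [2.3, 0, 0]
    - [2.3, 0, 0]
    - [0, 0, 0]
  rot:
    - [0, -0.7, 0]
    - [0, -0.7, 0]
    - [0, 0, 0]
  hand: [10, 10, 10]

```text
t: 19.28
tcp_pos: [0.5264, 0.2173, 0.2926]
tool_rot: [0.752, 0.642, -0.111, 0.099]
force: [-1.5, 0.4, 0.5]
finger_gap: 0.291
```

```bash
python3 - <<'E'
from g import *
chk()
for _ in range(30): cams.snapshot('side')
chk(); D=[dial('d10').astype(float) for _ in range(5)]; chk()
o=np.mean(D,0).astype(np.float32)
th=np.arange(.05,.6,.03)
for lo,hi in((60,95),(95,115),(120,140),(140,160)):
    r=np.linspace(lo,hi,12)[:,None]
    s=cv2.remap(o,(208+r*np.sin(th)).astype(np.float32),(198+r*np.cos(th)).astype(np.float32),1).mean(0)
    print(lo,hi,'\n red',(s[:,0]-s[:,1]).astype(int),'\n grn',s[:,1].astype(int))
print(np.round(th,2))
save('v10',np.hstack([o.astype(np.uint8),cv2.resize(cams.snapshot('side')[120:280,130:290],(400,400),interpolation=2)]))
E
```

```text
t 19.28 u,v,ztip mm [-61.9  63.  173.2] F [-1.5  0.4  0.5] T [ 0.26  0.23 -0.08] gap 0.291
roll a 0.2987 pitch -0.0055 tcp [0.5264 0.2173 0.2926] y-yroll 2.18 press by geometry mm 5.75 by force 4.48
t 20.78 u,v,ztip mm [-61.8  62.5 173.4] F [-1.1  1.   0.4] T [ 0.49  0.25 -0.09] gap 0.297
roll a 0.2975 pitch -0.0054 tcp [0.5264 0.2168 0.2928] y-yroll 1.91 press by geometry mm 5.56 by force 4.34
t 21.03 u,v,ztip mm [-61.8  62.5 173.4] F [-2.   1.8 -1.1] T [ 0.51  0.21 -0.1 ] gap 0.294
roll a 0.2975 pitch -0.0054 tcp [0.5264 0.2168 0.2928] y-yroll 1.92 press by geometry mm 5.56 by force 2.46
60 95 
 red [0 0 0 0 0 1 2 3 3 4 4 3 3 2 1 1 0 0 0] 
 grn [71 66 59 53 46 40 36 33 32 33 35 39 42 46 50 54 59 62 65]
95 115 
 red [0 0 0 0 0 0 0 0 0 0 0 0 0 0 0 0 0 0 0] 
 grn [62 53 43 32 23 18 15 14 15 16 19 25 31 38 46 55 63 69 73]
120 140 
 red [ 0  0  1  4  8 12 16 19 19 16 11  7  3  2  2  0  0  0  0] 
 grn [59 56 52 48 42 35 27 20 14 15 21 30 41 48 54 60 65 68 71]
140 160 
 red [ 0  2  6 11 17 21 23 22 18 13  9  5  1  0  0  0  0 -1 -1] 
 grn [70 69 65 59 49 36 24 17 17 23 31 39 48 51 53 57 60 63 64]
[0.05 0.08 0.11 0.14 0.17 0.2  0.23 0.26 0.29 0.32 0.35 0.38 0.41 0.44
 0.47 0.5  0.53 0.56 0.59]
```

View pics/v10.png

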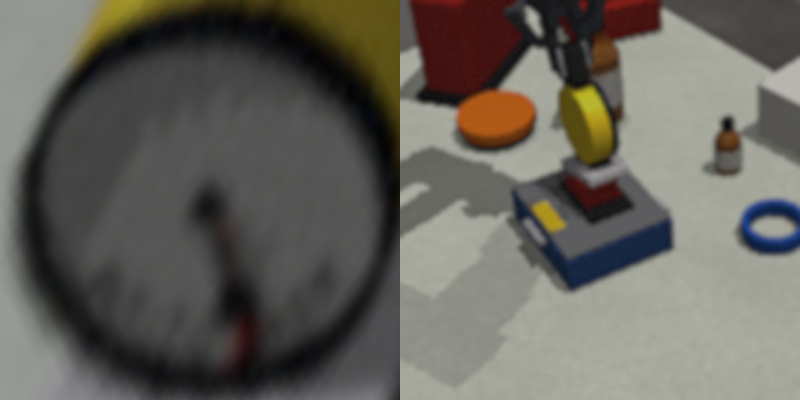

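The pointer is now slightly past the middle of the mark, with red showing on the left at (238,350). I'll go back about 0.01 rad, then do an averaged force check.

Call:
drive_tool:
  linear:
    - [-1.6, 0, 0]
    - [0, 0, 0]
  rot:
    - [0, 0.5, 0]
    - [0, 0, 0]
  hand: [10, 10]

```text
t: 21.25
tcp_pos: [0.5261, 0.2151, 0.2933]
tool_rot: [0.753, 0.642, -0.107, 0.096]
force: [-1.1, 1.7, 0.2]
finger_gap: 0.295
```

```bash
python3 - <<'E'
from g import *
chk(); F=[]
for _ in range(24): cams.snapshot('side'); F.append(manip.sense()['force'])
F=np.array(F); print('F mean',F.mean(0).round(2),F.std(0).round(2),'press',(F[:,2].mean()+3.1)/.8)
D=[dial('d11').astype(float) for _ in range(5)]; chk()
o=np.mean(D,0).astype(np.float32)
th=np.arange(.05,.6,.03)
for lo,hi in((60,95),(95,115),(120,140),(140,160)):
    r=np.linspace(lo,hi,12)[:,None]
    s=cv2.remap(o,(208+r*np.sin(th)).astype(np.float32),(198+r*np.cos(th)).astype(np.float32),1).mean(0)
    print(lo,hi,'\n red',(s[:,0]-s[:,1]).astype(int),'\n grn',s[:,1].astype(int))
print(np.round(th,2))
E
```

```text
t 21.25 u,v,ztip mm [-61.8  60.8 173.7] F [-1.1  1.7  0.2] T [ 0.51  0.19 -0.1 ] gap 0.295
roll a 0.2887 pitch -0.0055 tcp [0.5261 0.2151 0.2933] y-yroll 1.94 press by geometry mm 5.58 by force 4.16
F mean [-0.68  1.2   0.17] [0.42 0.62 0.65] press 4.084984254921156
t 22.7 u,v,ztip mm [-61.9  61.  173.6] F [-0.2  0.9 -0.2] T [ 0.35  0.14 -0.06] gap 0.294
roll a 0.2893 pitch -0.0054 tcp [0.5261 0.2154 0.2931] y-yroll 2.07 press by geometry mm 5.72 by force 3.62
60 95 
 red [0 0 0 0 0 1 2 2 2 2 2 1 1 1 1 1 0 0 0] 
 grn [70 64 58 51 44 39 35 33 33 35 37 41 44 47 50 54 58 61 64]
95 115 
 red [-2 -1  0  0  0  0  0  0  0  0  0  0  0  0  0  1  0  0 -1] 
 grn [63 53 42 31 23 18 15 14 15 17 20 26 31 36 43 51 60 66 71]
120 140 
 red [-2  0  0  2  5  8 12 14 15 15 13 11  8  5  3  1  0  0  0] 
 grn [61 57 53 50 44 37 29 22 18 18 22 29 39 47 53 59 64 65 67]
140 160 
 red [-1  0  3  8 12 15 16 17 16 14 11  7  3  1  0  0 -1 -1 -1] 
 grn [71 71 67 59 48 35 24 18 17 23 31 39 47 51 53 58 63 67 69]
[0.05 0.08 0.11 0.14 0.17 0.2  0.23 0.26 0.29 0.32 0.35 0.38 0.41 0.44
 0.47 0.5  0.53 0.56 0.59]
```

The pointer and mark now coincide, with red symmetric about the pointer at about 0.28. The press is 4.1 mm by force and 5.6 mm by geometry, so about half travel. Handing in.

```bash
python3 -c "
from h import *
print(order.sign_off())"
```

```text
the job is handed in; nothing more can be done
None
```

I shut the lid, stood the gauge on the crown and rocked it until the pointer sat over the red mark. I handed in at about 23 s with the arm still holding and pressing. `sign_off` gave no verdict.

- **Lid:** it stopped rigid at flat height under 26 N, and the pictures show it flat with the crown face up. I did not see the tab behind the rim directly.
- **Pointer:** the roll is 0.289 rad. On the rectified dial the pointer reads about 0.28 with the red mark symmetric around it (about 0.27–0.29). The pointer was settled before the last reading.
- **Press:** the two estimates disagree. The averaged force gives about 4.1 mm of crown travel, with noise around ±0.8 mm. The geometry gives about 5.6 mm. Both are near the half-travel of 5 mm.
- **Bystanders:** the arm did not approach the bottles, tape, pad or battery. Those in the last views look unmoved, but I did not measure their positions again.

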